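Clear the lock-out plate and set the gas dosing dial

ROBOT

A 6-joint arm with a two-finger parallel gripper is mounted at the origin on the work surface. World frame = base frame: x ahead of the robot, y to its left, z up, the work surface at z = 0. Lengths are in m, angles in rad, forces in N, time in s.
With the tool pointing down it reaches from about 0.225 to 0.725 m from the base axis. Payload 3.1 kg.
Tool frame: the origin (TCP) lies on the mounting face of the last link; the fingertips stand 173 mm ahead of it and the grasp point (between the pads) lies 155 mm ahead of it; z points along the fingers, y is the line along which they close (so a half turn about z gives the same grasp; the last joint's range is limited). The gripper opens to 85 mm and grips with 20 to 120 N. Pads are 22 mm wide; open, the fingers measure 114 mm over their backs; the gripper's body (76 mm by 85 mm) begins 54 mm behind the grasp point. The pads swing forward as they close: fully open they stand 13 mm farther back than shut.
Start: joints at [-1.458, 0.048, 0.099, 1.622, 0, 1.443], TCP at [0.125, -0.51, 0.405] pointing down, gripper open.
Joint ranges: [-2.91, 2.91], [-0.99, 1.94], [-1.21, 1.42], [-2.12, 2.29], [-1.49, 1.47], [-3.14, 3.14]. Speed limits (rad/s): [2.79, 2.79, 3.14, 3.14, 3.14, 3.14].

INTERFACE

Orientations are given as a rotation vector (axis times angle).
In Python, from plant import sensors, eyes, env gives the robot as it stands.
- The arm moves only by the shell command python3 -m pendant 'ROWS'. ROWS is JSON, a list of rows, each a list of 7 numbers: the shift along the tool's x, y, z in mm, then the turn, a rotation vector about the tool's x, y, z in degrees, then the closure, from -1 (fully open) to 1 (shut). In form: [[tx, ty, tz, rx, ry, rz, hand], ...]. A call has 1 to 5 rows; each row is the pose to reach, as a shift and turn from the pose commanded when the call began, along the tool's axes at that moment; what a row does not reach only later rows make up. A row lasts 1/12 s, in which the tool goes at most 41.7 mm and 7.16 degrees, less where a joint would pass 70% of its speed; a pose out of reach is approached as far as the arm can. A call with a gripper value outside its range is refused whole. The fingers move at their own pace and stop on an object; the grip force is fixed at half the most. Time passes only in rows, so rows that repeat a pose let the fingers close. It gives the time, the measured TCP pose, the force, the opening and the grip force at its end, in the units of the state.
- sensors.read_state(): the state, without advancing time (a new reading comes with each control period).
- eyes.grab_frame(name): name is "scene" or "top"; returns a dict with "frame" (480x640x3 uint8, red, green, blue), "depth" (480x640 float32, m along the optical axis (not along the pixel's ray), 0 where there is no reading), "fx", "fy", "cx", "cy" (pixels), "T" (4x4, takes a point from camera to world coordinates). Camera axes: x right, y up, looking along -z (the intrinsics and any distortion apply to the point x, -y, -z); pixel columns grow to the right and rows downward; lengths in m; the calibration is good to about 2 mm. A picture is of the moment at which its call begins.
- env.job_done(): hands the job in; it is judged then, once.
The state is a dict: "time_s": time; "joint_pos": joint angles; "qd": joint speeds; "tau": joint torques, N m; "tool_pos": TCP position; "tcp_rot": TCP orientation; "wrist_force": force on the tool from outside, world axes, zero at the start; "torque": the same for the moment, N m; "width": finger opening in m; "grasp_force": force on a finger pad.
Only numpy, scipy, OpenCV 4.12 (cv2) and the standard library are available. Lean on these libraries where they do the work, as an engineer would, in place of code of your own. Each camera call takes 0.05 s, during which the arm holds its last target. There are 200 camera calls.

TASK

The gas dosing dial on the grey console is locked out by the red plate standing in the slot beside it. First pull the plate straight up out of its slot and put it in the blue crate, then turn the dial's black lever clockwise until its pointer stands at the middle of the green tab on the scale, and let go. Do not shift the green tab or the crate, and leave everything else on the bench where it is.

Things in the scene. Friction and masses are not known exactly. Their poses are not given: they have to be found in the camera images.
- console: Fixed grey and aluminium console, 280 (x) x 305 (y, from -150 to +155) x 70 mm high. Origin: on the bench, under the dial's axis; z up. Its face is flat, 70 mm above the bench. A slot 11 mm wide, 105 mm long and 28 mm deep is sunk in the face, running along console +y from 40 to 145 mm from the dial axis, with black lips. Scale ticks are printed round the dial
- dial_center (a point): The dial's axis at the level of the console's face
- lever (a joint): Dial lever angle (rad): 0 at its stop, grows clockwise from above to 4.75; its direction is 172 degrees minus this, counter-clockwise from console +x. Starts at 0.1 to 0.85; the plate in its slot (at 1.43) blocks the way to the tab (at 2.3 to 4.5). Turns stiffly (0.12 N m, about 2 N at 60 mm) and stays where it is left
- pointer_tip (a point): The white pointer's tip at the end of the lever, 95 mm from the dial axis, 14 mm above the face. The lever is a black upright bar 16 mm wide, reaching 85 mm out from the axis (and 15 mm behind it), from 10 to 46 mm above the face, with a white line on top, on a round hub of 27 mm radius; it can be pushed on its flank or pinched from above
- mark (a point): The point that the pointer's tip must reach: 95 mm from the dial axis, 14 mm above the face, in line with the middle of the green tab. The tab, 24 mm wide (across the radius), 24 mm long and 9 mm high, lies on the face from 101 to 125 mm from the axis, outside the pointer's sweep. It is very stiff to shift
- plate: Red lock-out plate, 8 mm thick (its x), 100 mm wide (its y) and 125 mm high (its z), about 0.13 kg. Origin: middle of its lower edge. It stands upright in the slot with its lower edge 42 mm above the bench, 97 mm showing, with 1.5 mm play on each side
- plate_top (a point): Middle of the plate's top edge, at the start 167 mm above the bench
- plate_mid (a point): The plate's centre, 62.5 mm from its lower and top edges
- crate: Blue open crate, 250 (x) x 190 (y) mm outside, 60 mm high, walls and floor 6 mm, 1.6 kg, loose on the bench. Origin: centre of its underside; z up. It stands on one side of the bench and the console on the other, either way round
- spray: White spray bottle, yellow label, blue cap, 68 mm diameter, 190 mm tall, standing near the far edge. Leave alone
- grease: White jar with red cap, 80 mm diameter, 90 mm tall, standing near the far edge. Leave alone
- wrench: Steel wrench, 190 mm long, lying at the left side. Leave alone
- tape: Tan tape roll, 110 mm diameter, 48 mm high, lying flat at the left side. Leave alone
- nozzle: Brass nozzle, 32 mm diameter, 46 mm high, standing on the console's face near the corner at console x +114, y -122 mm. Leave alone
- coupling: Steel coupling, 36 mm diameter, 40 mm high, standing on the console's face near the corner at console x -116, y -124 mm. Leave alone
- driver: Screwdriver, 200 mm long, lying at the right side. Leave alone
There are look-alikes about, which are no part of the job. What is meant by the plate is not purple, turquoise or yellow, and is the larger of those in its own colour.

How it is judged:
By the outcome, as a careful person would: the job done as asked, in the order asked, and still so for the second after the job is handed in, with the robot touching nothing.
It also fails if it takes over 69 s, if anything falls off the work surface, if the arm or the gripper's body presses on something with over 40 N, if the wrist force passes 120 N, or if a joint passes its speed limit or range.

## Working session

There is one attempt and no reset: what is moved stays moved. The work goes in short steps, Python scripts to look and compute and a shell command to move; the robot and the scene stay as the last step left them, time stands still between calls to the robot, and variables do not carry over. Pictures are saved under pics/ and viewed, at most 10 in all, crops included, and the job is handed in when it is done.

```bash
ls; mkdir -p pics; python3 - <<'E'
from plant import sensors, eyes, env
import cv2,numpy as np
s=sensors.read_state();print(s)
for n in("scene","top"):
    f=eyes.grab_frame(n);np.savez(f"pics/{n}0.npz",**f)
    cv2.imwrite(f"pics/{n}0.png",f["frame"][:,:,::-1]);print(n,f["fx"],f["fy"],f["cx"],f["cy"],f["T"].round(4).tolist(),[k for k in f])
E
```

```text
pics
{'time_s': 0.0, 'joint_pos': array([-1.45777977e+00,  4.87661803e-02,  9.75914187e-02,  1.62200068e+00,
        1.54769449e-05,  1.44299408e+00]), 'qd': array([-2.03638442e-05, -3.41427037e-04, -1.71478761e-03, -3.29133782e-04,
       -9.73495418e-05,  2.62361491e-04]), 'tau': array([-2.28838158e-03, -3.38785601e+01,  3.20013177e+01,  2.06560601e-02,
       -3.47774521e-04, -1.15156578e-06]), 'tool_pos': array([ 0.12517709, -0.50964972,  0.40350543]), 'tcp_rot': array([-3.11648437e+00, -3.77078101e-01, -5.18987677e-05]), 'wrist_force': array([0.03873887, 0.42962774, 0.45119871]), 'torque': array([-0.07757123, -0.00897709, -0.01270594]), 'grasp_force': 0.0, 'width': 0.08507992282755525}
scene 448.6707062051253 448.6707062051253 313.448947542358 236.74316830437053 [[0.7444, -0.5631, 0.3588, 0.8755], [0.6676, 0.6187, -0.4141, -0.4491], [0.0112, 0.5478, 0.8365, 1.0057], [0.0, 0.0, 0.0, 1.0]] ['frame', 'depth', 'fx', 'fy', 'cx', 'cy', 'T']
top 592.8217894504144 592.8217894504144 319.0050566801253 239.46067665044575 [[-0.022, 0.9978, -0.0632, 0.4051], [-0.9998, -0.022, 0.0003, 0.0111], [-0.0011, 0.0632, 0.998, 1.7179], [0.0, 0.0, 0.0, 1.0]] ['frame', 'depth', 'fx', 'fy', 'cx', 'cy', 'T']
```

View pics/scene0.png

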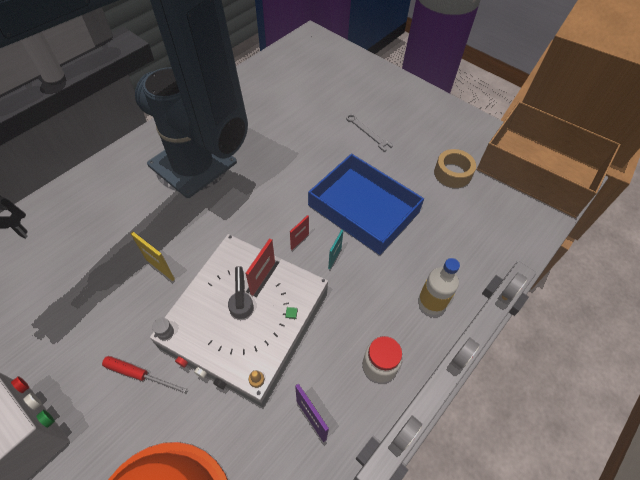

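View pics/top0.png

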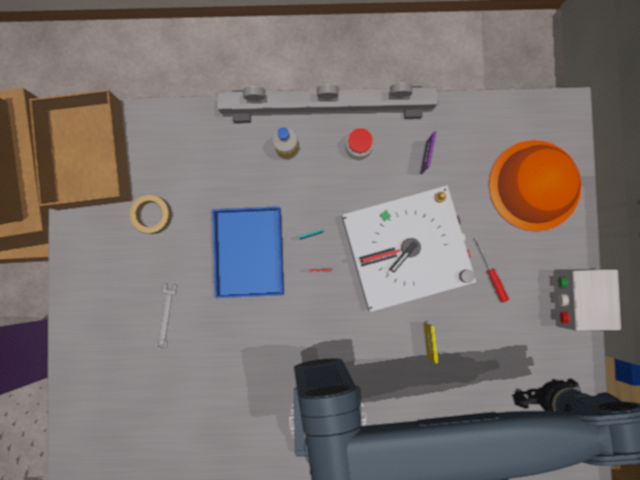

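Scene view: the full plate is at about (262,265), standing in the console's slot. Red things it could be confused with are the small plate (300,232), the jar cap (384,352) and the driver handle (125,368). The yellow (153,256), turquoise (336,248) and purple (311,412) plates are ruled out by colour. Top view: plate (378,256), small red plate (319,269), crate (249,252), tab (385,215), hub (410,247).

```bash
cat >h.py <<'E'
import cv2,numpy as np
from plant import sensors,eyes
def ray(f,uv):
    uv=np.atleast_2d(uv).astype(float)
    d=np.c_[(uv[:,0]-f["cx"])/f["fx"],-(uv[:,1]-f["cy"])/f["fy"],-np.ones(len(uv))]
    return f["T"][:3,3],d@f["T"][:3,:3].T
def onz(f,uv,z):
    o,d=ray(f,uv); return o+d*((z-o[2])/d[:,2])[:,None]
def pix(f,P):
    p=(np.atleast_2d(P)-f["T"][:3,3])@f["T"][:3,:3]
    return np.c_[f["cx"]+f["fx"]*p[:,0]/-p[:,2],f["cy"]-f["fy"]*p[:,1]/-p[:,2]]
def cloud(f):
    v,u=np.mgrid[:480,:640]
    o,d=ray(f,np.c_[u.ravel(),v.ravel()])
    return (o+d*f["depth"].reshape(-1,1)).reshape(480,640,3)
def hsv(f): return cv2.cvtColor(np.ascontiguousarray(f["frame"]),cv2.COLOR_RGB2HSV)
def mask(f,h0,h1,s=120,v=60):
    H=hsv(f);h=H[...,0].astype(int)
    m=((h>=h0)&(h<=h1)) if h0<=h1 else ((h>=h0)|(h<=h1))
    return (m&(H[...,1]>s)&(H[...,2]>v)).astype(np.uint8)
def blobs(m,amin=15):
    n,l,s,c=cv2.connectedComponentsWithStats(m)
    return [(l==i,s[i],c[i]) for i in range(1,n) if s[i][4]>=amin]
def load(n): return dict(np.load(f"pics/{n}.npz"))
E
python3 - <<'E'
from h import *
np.set_printoptions(precision=4,suppress=True)
for n in("scene","top"):
    f=load(n+"0");C=cloud(f)
    print("==",n)
    for name,a in(("red",(172,8)),("green",(50,80)),("blue",(105,125))):
        for m,s,c in blobs(mask(f,*a),20):
            P=C[m&(f["depth"]>0)]
            if len(P)==0 or P[:,0].mean()>.9: continue
            print(name,c.round(1),s[4],"lo",np.percentile(P,2,axis=0),"hi",np.percentile(P,98,axis=0),"med",np.median(P,axis=0))
    # console face
    z=C[...,2];y=C[...,1];x=C[...,0]
    m=((abs(z-.07)<.012)&(x>.25)&(x<.7)&(y>-.45)&(y<.1)).astype(np.uint8)
    m=cv2.morphologyEx(m,cv2.MORPH_OPEN,np.ones((5,5)))
    b=max(blobs(m),key=lambda b:b[1][4]);P=C[b[0]]
    print("face z",np.median(P[:,2]))
    r=cv2.minAreaRect((onz(f,np.argwhere(b[0])[:,::-1],.07)[:,:2]*1000).astype(np.float32));print("face",r)
    m=((z>.1)&(z<.125)&(x>.25)&(x<.7)&(y>-.45)&(y<.1)&(hsv(f)[...,1]<90));m=m.astype(np.uint8)
    for bb,s,c in blobs(m,15):print("z100-125",c,s[4],C[bb].mean(0))
    m2=((z>.14)&(z<.18)&(x>.25)&(x<.7)&(y>-.45)&(y<.1)).astype(np.uint8)
    for bb,s,c in blobs(m2,8):print("z140-180",c,s,C[bb].mean(0),cv2.minAreaRect((C[bb][:,:2]*1000).astype(np.float32)))
# crop
f=load("scene0");g=f["frame"][200:400,140:340,::-1];cv2.imwrite("pics/crop1.png",cv2.resize(g,None,fx=3,fy=3,interpolation=cv2.INTER_CUBIC))
E
```

```text
== scene
red [298.8 232. ] 299 lo [ 0.4247 -0.0199  0.0041] hi [0.4302 0.0419 0.0854] med [0.4282 0.0098 0.0561]
red [260.5 255.8] 218 lo [ 0.4479 -0.1977  0.12  ] hi [ 0.474  -0.1049  0.1695] med [ 0.4598 -0.141   0.1656]
red [384.8 353. ] 874 lo [ 0.7554 -0.1418  0.0803] hi [ 0.8168 -0.0788  0.0933] med [ 0.7868 -0.1115  0.0897]
red [123.5 367.6] 508 lo [ 0.33   -0.5212  0.0132] hi [ 0.4184 -0.4733  0.0285] med [ 0.3751 -0.4975  0.0234]
red [181.1 361.3] 72 lo [ 0.4536 -0.412   0.0338] hi [ 0.4753 -0.3982  0.0506] med [ 0.4665 -0.4052  0.045 ]
red [ 19.2 384.5] 167 lo [ 0.2722 -0.6592  0.0803] hi [ 0.2978 -0.6449  0.1033] med [ 0.2887 -0.6511  0.0978]
red [167. 464.] 2967 lo [ 0.5307 -0.6211  0.0069] hi [ 0.6779 -0.495   0.1201] med [ 0.6103 -0.5423  0.0746]
green [ 43.8 418.6] 134 lo [ 0.3681 -0.6587  0.0879] hi [ 0.3934 -0.6452  0.1038] med [ 0.384  -0.652   0.0987]
blue [365.4 202.5] 6238 lo [0.3621 0.1188 0.0019] hi [0.6078 0.3074 0.0607] med [0.483  0.2247 0.0081]
blue [451.9 264.5] 145 lo [0.773  0.0859 0.1864] hi [0.7998 0.1129 0.1932] med [0.7867 0.0987 0.1895]
face z 0.070
[... 1520 characters left out ...]
0.7962 0.112  0.1956] med [0.7825 0.0987 0.1893]
blue [247.4 251.8] 5940 lo [ 0.3617  0.1212 -0.0025] hi [0.6002 0.3036 0.0622] med [0.4821 0.2181 0.0065]
blue [627.7 372.2] 467 lo [-0.0058 -1.1406 -0.578 ] hi [ 0.0654 -1.1082 -0.4517] med [ 0.0298 -1.1151 -0.4889]
face z 0.06980495338141623
face ((480.5616149902344, -239.0104522705078), (279.88079833984375, 305.7940368652344), 14.344995498657227)
z100-125 [406.984  252.5227] 375 [ 0.4662 -0.2271  0.1109]
z100-125 [467.7292 275.8194] 144 [ 0.3995 -0.3898  0.1092]
z140-180 [381.475  255.2667] [363 249  38  13 120] [ 0.4583 -0.1519  0.1662] ((458.59039306640625, -153.06016540527344), (7.948235034942627, 100.64611053466797), 14.606842041015625)
```

View pics/crop1.png

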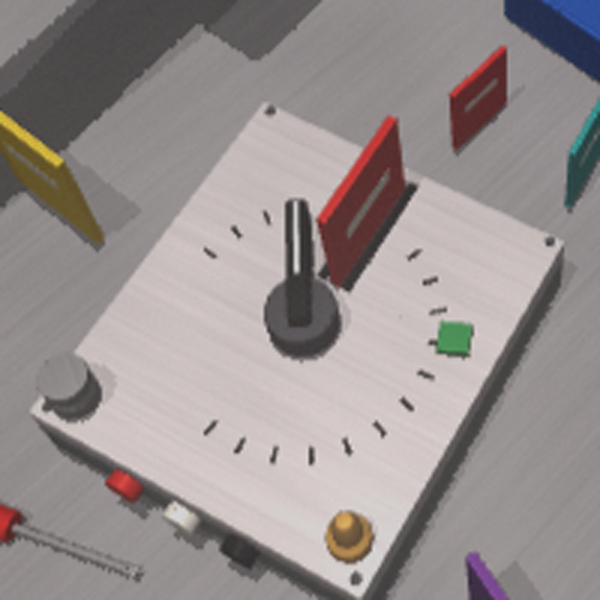

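The crop confirms the choice: the large red plate stands in the slot (crop 365,200), with the small red one loose behind it (478,100). The two views agree on everything that matters:
- **Plate:** top at (0.4595, -0.151), z 0.166.
- **Console:** yaw 14.3°, face at z 0.070.
- **Dial axis:** about (0.4826, -0.2405).
- **Crate:** centre about (0.483, 0.213), rim at z 0.061.

```bash
cat >>h.py <<'E'
from scipy.spatial.transform import Rotation as R
def pose():
    s=sensors.read_state(); return np.array(s["tool_pos"]),R.from_rotvec(s["tcp_rot"]),s
def Rt(yaw,tilt=0):  # tool down, tool x at world yaw deg; then tilt about tool x (deg)
    c,s=np.cos(np.radians(yaw)),np.sin(np.radians(yaw))
    return R.from_matrix(np.c_[[c,s,0],[s,-c,0],[0,0,-1]])*R.from_rotvec([np.radians(tilt),0,0])
def row(g,rt,p0=None,r0=None):  # g: grasp point target (world)
    p,r,s=pose()
    if p0 is not None:p,r=p0,r0
    t=np.array(g)-rt.apply([0,0,.155])
    print("t",round(s["time_s"],2),"row",(r.inv().apply(t-p)*1000).round(1),np.degrees((r.inv()*rt).as_rotvec()).round(1))
    return t,rt
E
python3 -c "
from h import *
row([.4595,-.1513,.25],Rt(104.3))"
```

```text
t 0.1 row [ 410.1 -268.3   -0.7] [ -0.1  -0.1 -90.5]
```

```bash
python3 -m pendant '[[410,-268,0,0,0,-90.5,-1],[410,-268,0,0,0,-90.5,-1],[410,-268,0,0,0,-90.5,-1],[410,-268,0,0,0,-90.5,-1],[410,-268,0,0,0,-90.5,-1]]'; python3 -c "
from h import *
row([.4595,-.1513,.25],Rt(104.3))"
```

```text
time_s: 0.52
tool_pos: [0.2681, -0.356, 0.4041]
tcp_rot: [-2.848, -1.325, -0.0]
wrist_force: [0.4, -0.2, -0.4]
width: 0.0854
grasp_force: 0.0
t 0.52 row [279.9  14.6  -0.8] [ -0.   -0.  -54.4]
```

```bash
python3 -m pendant '[[280,14.6,0,0,0,-54.4,-1],[280,14.6,0,0,0,-54.4,-1],[280,14.6,0,0,0,-54.4,-1],[280,14.6,0,0,0,-54.4,-1],[280,14.6,0,0,0,-54.4,-1]]'; python3 -c "
from h import *
row([.4595,-.1513,.25],Rt(104.3))"
```

```text
time_s: 0.93
tool_pos: [0.4113, -0.2042, 0.4043]
tcp_rot: [-2.302, -2.138, 0.0]
wrist_force: [0.8, -0.8, -0.3]
width: 0.0856
grasp_force: 0.0
t 0.93 row [56.3 44.2 -0.7] [ -0.   -0.  -18.5]
```

```bash
python3 -m pendant '[[56.3,44.2,0,0,0,-18.5,-1],[56.3,44.2,0,0,0,-18.5,-1],[56.3,44.2,0,0,0,-18.5,-1],[56.3,44.2,0,0,0,-18.5,-1],[56.3,44.2,0,0,0,-18.5,-1]]'; python3 - <<'E'
from h import *
row([.4595,-.1513,.148],Rt(104.3))
for n in("scene","top"):
    f=eyes.grab_frame(n);np.savez(f"pics/{n}1.npz",**f)
    # TCP / grasp pixel check
    p,r,s=pose();print(n,pix(f,[p+r.apply([0,0,.155])]).round(1),pix(f,[[.4595,-.1513,.167]]).round(1))
a,b=[cv2.imread("pics/x") for x in "ab"]
g=lambda n,y,x:cv2.resize(load(n)["frame"][y:y+130,x:x+130,::-1],(400,400))
cv2.imwrite("pics/crop2.png",np.hstack([g("scene1",190,190),g("top1",190,320)]))
E
```

```text
time_s: 1.35
tool_pos: [0.459, -0.1533, 0.4041]
tcp_rot: [-1.937, -2.472, 0.001]
wrist_force: [-1.0, -0.2, -0.1]
width: 0.0855
grasp_force: 0.0
t 1.35 row [  1.7   1.1 101.1] [-0.1 -0.  -0.4]
scene [[253.2 235.2]] [[258.1 255.6]]
top [[385.8 254. ]] [[381.3 254.8]][ WARN:0@8.999] global loadsave.cpp:275 findDecoder imread_('pics/x'): can't open/read file: check file path/integrity
[ WARN:0@8.999] global loadsave.cpp:275 findDecoder imread_('pics/x'): can't open/read file: check file path/integrity
```

View pics/crop2.png

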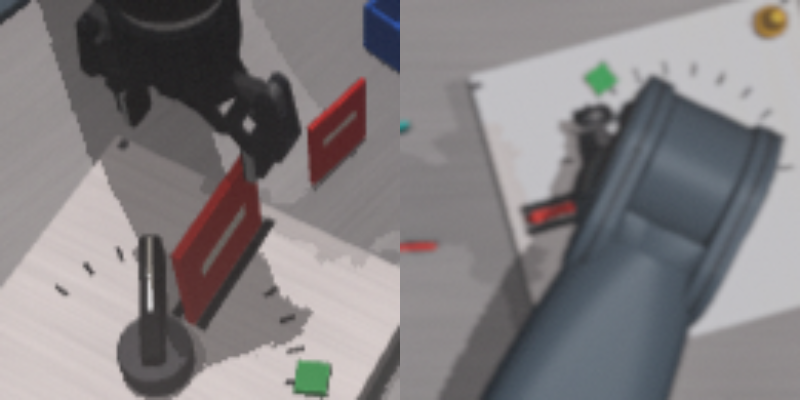

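The open fingers straddle the plate's top: scene crop shows fingertips at (130,110) and (260,165), with the plate between at (220,235). Going down.

```bash
python3 -m pendant '[[1.7,1.1,35,0,0,-0.4,-1],[1.7,1.1,70,0,0,-0.4,-1],[1.7,1.1,90,0,0,-0.4,-1],[1.7,1.1,101,0,0,-0.4,-1],[1.7,1.1,101,0,0,-0.4,-1]]';python3 -m pendant '[[0,0,0,0,0,0,1],[0,0,0,0,0,0,1],[0,0,0,0,0,0,1],[0,0,0,0,0,0,1],[0,0,0,0,0,0,1]]';python3 -m pendant '[[0,0,0,0,0,0,1],[0,0,0,0,0,0,1],[0,0,0,0,0,0,1],[0,0,0,0,0,0,1],[0,0,0,0,0,0,1]]'
```

```text
time_s: 1.87
tool_pos: [0.458, -0.1519, 0.3006]
tcp_rot: [-1.927, -2.474, 0.002]
wrist_force: [-0.8, -0.2, -0.1]
width: 0.0857
grasp_force: 0.0
time_s: 2.28
tool_pos: [0.4602, -0.1519, 0.3052]
tcp_rot: [1.926, 2.479, 0.001]
wrist_force: [0.8, 0.1, -0.0]
width: 0.0255
grasp_force: 0.0
time_s: 2.7
tool_pos: [0.46, -0.1517, 0.3045]
tcp_rot: [1.926, 2.48, 0.001]
wrist_force: [0.6, -0.3, 4.1]
width: 0.0072
grasp_force: 58.9
```

```bash
python3 -m pendant '[[0,0,-8,0,0,0,1],[0,0,-16,0,0,0,1],[0,0,-24,0,0,0,1],[0,0,-34,0,0,0,1],[0,0,-34,0,0,0,1]]';python3 -m pendant '[[0,0,-20,0,0,0,1],[0,0,-40,0,0,0,1],[0,0,-60,0,0,0,1],[0,0,-76,0,0,0,1],[0,0,-76,0,0,0,1]]'; python3 - <<'E'
from h import *
t,rt=row([.36+.0,.213,.29],Rt(90))
f=load("top0")
m,s,c=max(blobs(mask(f,105,125)),key=lambda b:b[1][4])
C=cloud(f);mm=m&(C[...,2]>.05)
P=onz(f,np.argwhere(mm)[:,::-1],.06)
print(cv2.minAreaRect((P[:,:2]*1000).astype(np.float32)))
f=load("scene0")
m,s,c=max(blobs(mask(f,105,125)),key=lambda b:b[1][4])
C=cloud(f);mm=m&(C[...,2]>.05)
P=onz(f,np.argwhere(mm)[:,::-1],.06)
print(cv2.minAreaRect((P[:,:2]*1000).astype(np.float32)))
E
```

```text
time_s: 3.12
tool_pos: [0.4601, -0.1519, 0.3404]
tcp_rot: [1.925, 2.478, 0.0]
wrist_force: [0.5, -1.3, 0.3]
width: 0.0072
grasp_force: 58.8
time_s: 3.53
tool_pos: [0.4601, -0.152, 0.4178]
tcp_rot: [1.923, 2.476, 0.002]
wrist_force: [0.9, -0.4, 0.0]
width: 0.0073
grasp_force: 58.8
t 3.53 row [378.3  -6.7 -29. ] [ 0.3  0.2 14.3]
((480.67950439453125, 211.78799438476562), (245.95852661132812, 189.60858154296875), 1.2204753160476685)
((487.62066650390625, 198.79156494140625), (254.8563995361328, 217.8494873046875), 1.1058827638626099)
```

```bash
python3 -c "
from h import *
row([.481,.212,.26],Rt(90))"
```

```text
t 3.53 row [347.5 110.2   1.8] [ 0.3  0.2 14.3]
```

```bash
python3 -m pendant '[[347,110,0,0,0,14.3,1],[347,110,0,0,0,14.3,1],[347,110,0,0,0,14.3,1],[347,110,0,0,0,14.3,1],[347,110,0,0,0,14.3,1]]'; python3 -c "
from h import *
row([.481,.212,.26],Rt(90,-20))"
```

```text
time_s: 3.95
tool_pos: [0.4707, 0.0478, 0.4125]
tcp_rot: [-2.222, -2.22, 0.002]
wrist_force: [1.3, -1.2, -1.3]
width: 0.0072
grasp_force: 58.8
t 3.95 row [164.2 -42.9   6.9] [-20.1   0.   -0. ]
```

```bash
python3 -m pendant '[[164,-43,7,-20,0,0,1],[164,-43,7,-20,0,0,1],[164,-43,7,-20,0,0,1],[164,-43,7,-20,0,0,1],[164,-43,7,-20,0,0,1]]'; python3 -c "
from h import *
row([.481,.212,.18],Rt(90,-40))"
```

```text
time_s: 4.37
tool_pos: [0.4243, 0.2155, 0.404]
tcp_rot: [2.025, 2.047, 0.359]
wrist_force: [-0.3, -0.2, -1.2]
width: 0.007
grasp_force: 59.2
t 4.37 row [ -3.3 -76.   84.6] [-20.3  -0.4   0.5]
```

```bash
python3 -m pendant '[[-3,-20,20,-6,0,0,1],[-3,-40,42,-12,0,0,1],[-3,-60,65,-18,0,0,1],[-3,-76,84.6,-20.3,0,0,1],[-3,-76,84.6,-20.3,0,0,1]]'; python3 - <<'E'
from h import *
row([.481,.212,.098],Rt(90,-40))
f=eyes.grab_frame("scene");C=cloud(f)
for m,s,c in blobs(mask(f,172,8),60):
    P=C[m&(f["depth"]>0)]
    if 0<P[:,1].mean()<.5: print(c,s[4],np.percentile(P,2,axis=0).round(3),np.percentile(P,98,axis=0).round(3))
p,r,s=pose();q=p+r.apply([0,0,.155+.1075]);print("expected bottom",q.round(3))
E
```

```text
time_s: 4.78
tool_pos: [0.3778, 0.2045, 0.2825]
tcp_rot: [1.821, 1.835, 0.631]
wrist_force: [-3.9, -0.4, -7.4]
width: 0.0072
grasp_force: 59.3
t 4.78 row [  8.3 -38.2  53.5] [-1.3  0.4  0.6]
[372.06147541 186.59180328] 1220 [0.467 0.155 0.082] [0.542 0.252 0.176]
[298.9862543  231.64261168] 291 [ 0.424 -0.02   0.005] [0.43  0.041 0.085]
expected bottom [0.546 0.204 0.086]
```

```bash
python3 -m pendant '[[0,0,0,0,0,0,1],[0,0,0,0,0,0,1]]'; python3 -c "
from h import *
row([.481,.212,.100],Rt(90,-40))"
```

```text
time_s: 5.0
tool_pos: [0.3881, 0.2078, 0.307]
tcp_rot: [1.811, 1.807, 0.675]
wrist_force: [1.2, -1.0, 1.0]
width: 0.0074
grasp_force: 59.4
t 5.0 row [  3.9 -62.8  62.5] [ 0.8 -0.1 -0.2]
```

```bash
python3 -m pendant '[[4,-15,15,0,0,0,1],[4,-30,30,0,0,0,1],[4,-45,45,0,0,0,1],[4,-56,56,0,0,0,1],[4,-56,56,0,0,0,1]]'; python3 -m pendant '[[0,0,0,0,0,0,1],[0,0,0,0,0,0,1],[0,0,0,0,0,0,1]]'; python3 -c "
from h import *
row([.481,.212,.096],Rt(90,-40));p,r,s=pose();print((p+r.apply([0,0,.155+.1075])).round(3))"
```

```text
time_s: 5.42
tool_pos: [0.3806, 0.2115, 0.2236]
tcp_rot: [1.814, 1.813, 0.665]
wrist_force: [-0.5, -0.2, -3.3]
width: 0.007
grasp_force: 59.4
time_s: 5.67
tool_pos: [0.3813, 0.212, 0.2267]
tcp_rot: [1.811, 1.809, 0.673]
wrist_force: [-0.0, -0.2, -1.3]
width: 0.0072
grasp_force: 59.4
t 5.67 row [ 0.  -7.8  9.2] [ 0.7 -0.1 -0.1]
[0.552 0.212 0.028]
```

```bash
python3 -m pendant '[[0,-4,4,0,0,0,1],[0,-8,9,0,0,0,1],[0,-11,13,0,0,0,1],[0,-11,13,0,0,0,1],[0,-11,13,0,0,0,1]]'; python3 -c "
from h import *
p,r,s=pose();print((p+r.apply([0,0,.155+.1075])).round(3))"
```

```text
time_s: 6.08
tool_pos: [0.3803, 0.2117, 0.2075]
tcp_rot: [1.811, 1.81, 0.671]
wrist_force: [-1.1, -0.5, 4.1]
width: 0.0072
grasp_force: 60.2
[0.551 0.212 0.008]
```

```bash
python3 -m pendant '[[0,0,0,0,0,0,0.5],[0,0,0,0,0,0,0.2],[0,0,0,0,0,0,0.2],[0,0,0,0,0,0,0.2],[0,0,0,0,0,0,0.2]]'; python3 -m pendant '[[0,0,-15,0,0,0,0.2],[0,0,-30,0,0,0,0.2],[0,0,-60,0,0,0,0.2],[0,0,-95,0,0,0,0.2],[0,0,-130,0,0,0,0.2]]'; python3 - <<'E'
from h import *
f=eyes.grab_frame("scene");C=cloud(f)
cv2.imwrite("pics/s2.png",f["frame"][:,:,::-1])
for m,s,c in blobs(mask(f,172,8),60):
    P=C[m&(f["depth"]>0)]
    if 0<P[:,1].mean()<.5: print(c,s[4],np.percentile(P,2,axis=0).round(3),np.percentile(P,98,axis=0).round(3))
m,s,c=max(blobs(mask(f,105,125)),key=lambda b:b[1][4]);P=C[m];print(np.percentile(P,[2,98],axis=0).round(3))
E
```

```text
time_s: 6.5
tool_pos: [0.3789, 0.211, 0.2045]
tcp_rot: [1.814, 1.815, 0.664]
wrist_force: [0.2, -0.2, -0.4]
width: 0.0339
grasp_force: 0.2
time_s: 6.92
tool_pos: [0.294, 0.2106, 0.3045]
tcp_rot: [1.814, 1.813, 0.663]
wrist_force: [0.5, 0.9, 1.1]
width: 0.0344
grasp_force: 0.0
[364.13177041 207.11802749] 1237 [0.425 0.163 0.009] [0.546 0.26  0.018]
[298.95189003 231.72852234] 291 [ 0.425 -0.02   0.004] [0.43  0.042 0.085]
[[0.361 0.12  0.002]
 [0.607 0.307 0.061]]
```

View pics/s2.png

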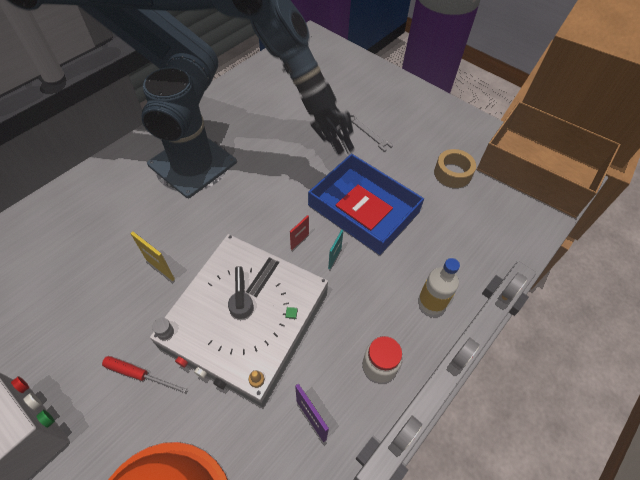

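The plate lies flat in the crate at (365,207), the crate has not moved and the slot at (262,277) is empty. Next I measure the lever, the axis and the tab.

```bash
cat >m.py <<'E'
from h import *
def meas():
    out=[]
    for n in("scene","top"):
        f=eyes.grab_frame(n);C=cloud(f);x,y,z=C[...,0],C[...,1],C[...,2];H=hsv(f)
        near=(abs(x-.48)<.13)&(abs(y+.24)<.14)
        g=mask(f,50,85,90,50)&near
        bs=blobs(g.astype(np.uint8),10);tab=None
        if bs:
            b=max(bs,key=lambda b:b[1][4])
            top=b[0]&(z>.073)
            tab=(onz(f,[b[2]],.0785)[0,:2],np.median(C[b[0]],0),b[1][4])
        near2=np.hypot(x-.4826,y+.2405)<.11
        lev=near2&(z>.108)&(z<.124)&(H[...,1]<110)
        P=onz(f,np.argwhere(lev)[:,::-1],.116)[:,:2]
        r=cv2.minAreaRect((P*1000).astype(np.float32))
        mu=P.mean(0);w,V=np.linalg.eigh(np.cov(P.T));d=V[:,1]
        if d@(mu-[.4826,-.2405])<0:d=-d
        print(n,"tab",tab,"lever n",len(P),"mean",mu.round(4),"dir",np.degrees(np.arctan2(d[1],d[0])).round(1),"ends",((P-mu)@d).min().round(3),((P-mu)@d).max().round(3),"z",np.median(z[lev]).round(4),"rect",r)
        # axis offset from lever's line
        a=np.array([.4826,-.2405]);q=a-mu;print("   axis off line mm",((d[0]*q[1]-d[1]*q[0])*1000).round(1))
        out.append(f);
        cv2.imwrite(f"pics/{n}_m.png",f["frame"][:,:,::-1]);np.savez(f"pics/{n}_m.npz",**f)
    return out
if __name__=="__main__":meas()
E
python3 m.py; python3 - <<'E'
from h import *
# rectified views of the console face at 14 mm above it, 1 px = 0.5 mm, world axes, for sight
for n in("scene","top"):
    f=load(n+"_m")
    # hub: dark pixels within the face, hub top is dark grey; white ticks ring fit
    pass
a=load("scene_m")["frame"][225:365,190:340,::-1];b=load("top_m")["frame"][185:305,345:465,::-1]
cv2.imwrite("pics/c3.png",np.hstack([cv2.resize(a,(400,373),interpolation=cv2.INTER_CUBIC),cv2.resize(b,(373,373),interpolation=cv2.INTER_CUBIC)]))
E
```

```text
scene tab (array([ 0.57493236, -0.17360111]), array([ 0.57497413, -0.17385532,  0.07883619]), np.int32(96)) lever n 311 mean [ 0.4587 -0.2166] dir 138.4 ends -0.05 0.051 z 0.1157 rect ((460.0082092285156, -214.4937744140625), (21.795351028442383, 101.36773681640625), 50.17330551147461)
   axis off line mm 2.0
top tab (array([ 0.57225763, -0.17367542]), array([ 0.57264667, -0.17437116,  0.07766303]), np.int32(47)) lever n 221 mean [ 0.4566 -0.2191] dir 138.1 ends -0.057 0.051 z 0.1154 rect ((456.0252685546875, -224.586669921875), (44.74374008178711, 107.13795471191406), 60.89756393432617)
   axis off line mm -1.5
```

View pics/c3.png

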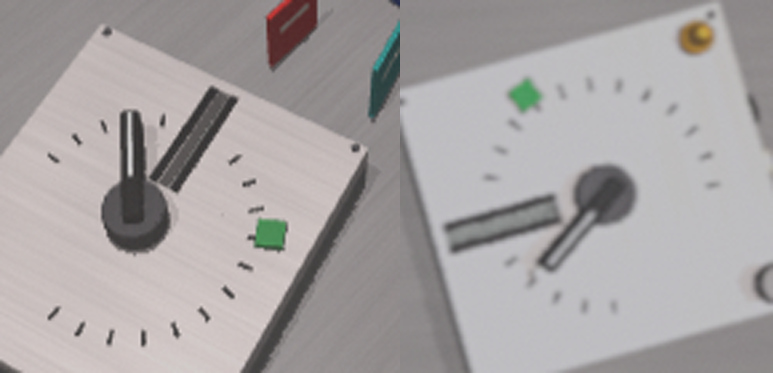

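Scene crop: lever from hub (133,213) to its end (130,115), tab at (270,234), slot empty. Top crop: hub (605,193), tab (525,95).

Taken against each camera's own console outline, the two views agree:
- **Lever:** points at 138° in world.
- **Tab:** 36.4° at radius 113 mm, as it must be.
- **Lever top:** z 0.1155.

I will pinch the lever at about 62 mm from the axis and turn it about 101.6° clockwise.

```bash
python3 -c "
from h import *
row([.4365,-.199,.20],Rt(138))"
```

```text
t 7.07 row [-411.   138.    55.1] [ 38.4  16.8 -45.9]
```

```bash
python3 -m pendant '[[-411,138,55,38.4,16.8,-45.9,0],[-411,138,55,38.4,16.8,-45.9,0],[-411,138,55,38.4,16.8,-45.9,0],[-411,138,55,38.4,16.8,-45.9,0],[-411,138,55,38.4,16.8,-45.9,0]]'; python3 -c "
from h import *
row([.4365,-.199,.20],Rt(138))"
```

```text
time_s: 7.48
tool_pos: [0.3507, 0.0528, 0.321]
tcp_rot: [1.567, 2.38, 0.371]
wrist_force: [1.5, -0.5, 0.6]
width: 0.0424
grasp_force: 0.0
t 7.48 row [-267.4  -11.2  -17.4] [ 19.4   9.2 -24.4]
```

```bash
python3 -m pendant '[[-267,-11,-17,19.4,9.2,-24.4,0],[-267,-11,-17,19.4,9.2,-24.4,0],[-267,-11,-17,19.4,9.2,-24.4,0],[-267,-11,-17,19.4,9.2,-24.4,0],[-267,-11,-17,19.4,9.2,-24.4,0]]'; python3 -c "
from h import *
row([.4365,-.199,.20],Rt(138))"
```

```text
time_s: 7.9
tool_pos: [0.4143, -0.1356, 0.3454]
tcp_rot: [-1.127, -2.929, -0.001]
wrist_force: [0.9, 1.4, 0.9]
width: 0.0426
grasp_force: 0.0
t 7.9 row [-59.  -32.2  -9.7] [-0.  -0.2 -0.1]
```

```bash
python3 -m pendant '[[-59,-32,-10,0,-0.2,-0.1,0],[-59,-32,-10,0,-0.2,-0.1,0],[-59,-32,-10,0,-0.2,-0.1,0],[-59,-32,-10,0,-0.2,-0.1,0],[-59,-32,-10,0,-0.2,-0.1,0]]'; python3 -c "
from h import *
row([.4365,-.199,.10],Rt(138))"
```

```text
time_s: 8.32
tool_pos: [0.4357, -0.1959, 0.3556]
tcp_rot: [1.13, 2.929, 0.002]
wrist_force: [-0.9, 0.5, 0.2]
width: 0.0429
grasp_force: 0.0
t 8.32 row [ -2.5  -2.  100.6] [ 0.1  0.1 -0.2]
```

```bash
python3 -m pendant '[[-1,-1,25,0,0,0,0],[-1,-1,50,0,0,0,0],[-1,-1,72,0,0,0,0],[-1,-1,90,0,0,0,0],[-1,-1,99,0,0,0,0]]'; python3 -m pendant '[[0,0,0,0,0,0,0],[0,0,0,0,0,0,0.3],[0,0,0,0,0,0,0.4],[0,0,0,0,0,0,0.4]]';  python3 -c "
from h import *
row([.4365,-.199,.10],Rt(138))"
```

```text
time_s: 8.73
tool_pos: [0.4351, -0.1953, 0.2548]
tcp_rot: [1.127, 2.932, 0.003]
wrist_force: [-0.4, -0.6, 0.3]
width: 0.0427
grasp_force: 0.0
time_s: 9.07
tool_pos: [0.4373, -0.1976, 0.26]
tcp_rot: [1.126, 2.923, -0.0]
wrist_force: [0.0, 0.2, -0.1]
width: 0.0257
grasp_force: 0.0
t 9.07 row [-0.3 -1.5  5. ] [ 0.2  0.5 -0.1]
```

```bash
python3 -m pendant '[[0,-1.5,3,0,0,0,0.4],[0,-1.5,3,0,0,0,1],[0,-1.5,3,0,0,0,1],[0,-1.5,3,0,0,0,1],[0,-1.5,3,0,0,0,1]]';  python3 - <<'E'
from h import *
p,r,s=pose()
print("force",s["wrist_force"].round(1),"torque",s["torque"].round(2))
c=np.array([.4826,-.2405]);print("radius",np.hypot(*(p[:2]-c)),"ang",np.degrees(np.arctan2(*(p[:2]-c)[::-1])),"yaw",np.degrees(np.arctan2(*r.as_matrix()[:2,0][::-1])))
E
```

```text
time_s: 9.48
tool_pos: [0.4361, -0.1986, 0.2561]
tcp_rot: [1.126, 2.925, 0.002]
wrist_force: [1.9, 2.5, 3.3]
width: 0.0152
grasp_force: 59.0
force [1.9 2.5 3.3] torque [ 0.31 -0.27  0.24]
radius 0.0625681472611732 ang 137.94259234876878 yaw 137.88078235895406
```

```bash
python3 -m pendant '[[-0.3,6.5,0,0,0,6,1],[-1.4,13,0,0,0,12,1],[-3.1,19.3,0,0,0,18,1],[-5.4,25.4,0,0,0,24,1],[-8.4,31.2,0,0,0,30,1]]';  python3 - <<'E'
from h import *
p,r,s=pose()
print("force",s["wrist_force"].round(1),"torque",s["torque"].round(2))
c=np.array([.4826,-.2405]);print("radius",np.hypot(*(p[:2]-c)),"ang",np.degrees(np.arctan2(*(p[:2]-c)[::-1])),"yaw",np.degrees(np.arctan2(*r.as_matrix()[:2,0][::-1])))
E
```

```text
time_s: 9.9
tool_pos: [0.4632, -0.1809, 0.2561]
tcp_rot: [1.852, 2.53, 0.002]
wrist_force: [0.6, 0.4, 2.6]
width: 0.0152
grasp_force: 59.1
force [0.6 0.4 2.6] torque [0.06 0.19 0.2 ]
radius 0.06269985569588174 ang 108.04953824838795 yaw 107.58580057099181
```

Tracking well. Continuing.

```bash
python3 -m pendant '[[-0.3,6.5,0,0,0,6,1],[-1.4,13,0,0,0,12,1],[-3.1,19.3,0,0,0,18,1],[-5.4,25.4,0,0,0,24,1],[-8.4,31.2,0,0,0,30,1]]';python3 -m pendant '[[-0.3,6.5,0,0,0,6,1],[-1.4,13,0,0,0,12,1],[-3.1,19.3,0,0,0,18,1],[-5.4,25.4,0,0,0,24,1],[-8.4,31.2,0,0,0,30,1]]';  cat >a.py <<'E'
from h import *
p,r,s=pose()
print("force",s["wrist_force"].round(1),"torque",s["torque"].round(2))
c=np.array([.4826,-.2405]);print("radius",np.hypot(*(p[:2]-c)),"ang",np.degrees(np.arctan2(*(p[:2]-c)[::-1])),"yaw",np.degrees(np.arctan2(*r.as_matrix()[:2,0][::-1])))
E
python3 a.py
```

```text
time_s: 10.32
tool_pos: [0.4952, -0.1793, 0.2561]
tcp_rot: [2.445, 1.965, 0.004]
wrist_force: [-1.7, 1.8, 4.7]
width: 0.0151
grasp_force: 59.1
time_s: 10.73
tool_pos: [0.5236, -0.1939, 0.2562]
tcp_rot: [2.873, 1.266, 0.005]
wrist_force: [-1.3, 3.1, 4.8]
width: 0.0152
grasp_force: 59.1
force [-1.3  3.1  4.8] torque [ 0.34  0.75 -0.05]
radius 0.06208081069249507 ang 48.61291886723817 yaw 47.553127624868786
```

```bash
python3 -m pendant '[[-0.3,6.5,0,0,0,6,1],[-1.2,12.5,0,0,0,11.5,1],[-1.2,12.5,0,0,0,11.5,1],[-1.2,12.5,0,0,0,11.5,1],[-1.2,12.5,0,0,0,11.5,1]]'; python3 a.py; python3 -m pendant '[[0,0,0,0,0,0,0.7],[0,0,0,0,0,0,0.4],[0,0,0,0,0,0,0.2],[0,0,0,0,0,0,0.2],[0,0,0,0,0,0,0.2]]'; python3 -m pendant '[[0,0,-20,0,0,0,0.2],[0,0,-60,0,0,0,0.2],[-40,0,-95,0,0,0,0.2],[-80,0,-120,0,0,0,0.2],[-120,0,-120,0,0,0,0.2]]'
```

```text
time_s: 11.15
tool_pos: [0.532, -0.2032, 0.2562]
tcp_rot: [2.984, 0.978, 0.006]
wrist_force: [0.3, 4.2, 5.8]
width: 0.0147
grasp_force: 59.1
force [0.3 4.2 5.8] torque [ 0.56  0.7  -0.38]
radius 0.06186793802087561 ang 37.078065361816066 yaw 36.294030886190576
time_s: 11.57
tool_pos: [0.5322, -0.2038, 0.2553]
tcp_rot: [2.982, 0.978, 0.007]
wrist_force: [0.1, -0.9, 0.3]
width: 0.0339
grasp_force: 0.0
time_s: 11.98
tool_pos: [0.4459, -0.2673, 0.378]
tcp_rot: [2.973, 0.981, 0.015]
wrist_force: [-0.1, -0.1, 0.1]
width: 0.0343
grasp_force: 0.0
```

```bash
python3 -m pendant '[[-200,60,0,0,0,0,0],[-200,60,0,0,0,0,0],[-200,60,0,0,0,0,0],[-200,60,0,0,0,0,0],[-200,60,0,0,0,0,0]]'; python3 m.py;python3 - <<'E'
from h import *
a=load("scene_m")["frame"][225:365,190:340,::-1];b=load("top_m")["frame"][185:305,345:465,::-1]
cv2.imwrite("pics/c4.png",np.hstack([cv2.resize(a,(400,373),interpolation=cv2.INTER_CUBIC),cv2.resize(b,(373,373),interpolation=cv2.INTER_CUBIC)]))
E
```

```text
time_s: 12.4
tool_pos: [0.3186, -0.4347, 0.3729]
tcp_rot: [2.981, 0.978, 0.007]
wrist_force: [1.3, -0.4, 0.4]
width: 0.0428
grasp_force: 0.0
scene tab (array([ 0.57507377, -0.17377709]), array([ 0.57531994, -0.17410615,  0.07883995]), np.int32(98)) lever n 353 mean [ 0.5126 -0.2197] dir 36.5 ends -0.05 0.05 z 0.1155 rect ((512.8833618164062, -219.570556640625), (99.97994232177734, 18.43051528930664), 36.25908279418945)
   axis off line mm 1.1
top tab (array([ 0.5721005 , -0.17356371]), array([ 0.57230831, -0.17404425,  0.07912016]), np.int32(48)) lever n 223 mean [ 0.5083 -0.2213] dir 36.8 ends -0.048 0.051 z 0.115 rect ((503.61572265625, -215.2162628173828), (98.9412612915039, 44.094482421875), 46.131874084472656)
   axis off line mm 0.0
```

View pics/c4.png

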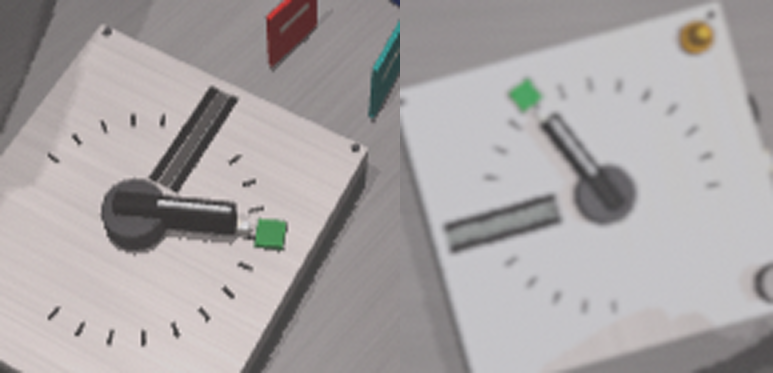

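The pointer stands in line with the tab in both views: scene crop pointer (243,232) to tab (270,234), top crop lever end (548,122) to tab (525,95). Lever and tab directions are 36.5° against 36.4° in the scene view and 36.8° against 36.8° in the top view. The tab has not moved, so I am handing in.

```bash
python3 -m pendant '[[0,0,0,0,0,0,0],[0,0,0,0,0,0,0],[0,0,0,0,0,0,0],[0,0,0,0,0,0,0]]' && python3 -c "
from plant import env;print(env.job_done())"
```

```text
time_s: 12.83
tool_pos: [0.3211, -0.4323, 0.3729]
tcp_rot: [2.98, 0.982, 0.008]
wrist_force: [-0.1, 0.6, 0.3]
width: 0.0431
grasp_force: 0.0
the job is handed in; nothing more can be done
None
```

The red plate lies flat in the blue crate, the dial's pointer is within about 0.2° of the green tab's middle in both views with the lever released, and the job was handed in at about 13 s of the 69 s allowed (no verdict was returned).

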